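# Click the arm tube onto the stethoscope hanger head

## Task

Put the stethoscope hanger together: lay the long square tube, hole uppermost and open end towards the stub, in the two cradles in front of the hanger head and let go of it. Then push it along the cradles, without gripping it, onto the stub until it is fully home against the head and the spring button has popped up through the hole. Leave everything else on the counter where it is.

Things in the scene. Friction and masses are not known exactly. Their poses are not given: they have to be found in the camera images.
- bed: Fixed hanger head and bed. Origin on the counter, 100 mm from the head's flat shoulder face; x runs along the stub from head to tip and on along the cradles, z up. All bed x below are in this frame. Grey head block 56 mm wide, 52 high, bed x -160 to -100 (knob on top to 72 high). Tube home against the shoulder: its centre is at bed x 0, y 0, 20 mm up, axes parallel to the bed's.
- stub_root (a point): Root of the square steel stub, on its axis at the shoulder face (bed x -100 mm, 20 mm above the counter). The stub is 24 x 24 mm, straight to bed x -64, then a tapered nose to bed x -56 mm.
- cradle_mid (a point): Point on the counter midway between the two U-shaped aluminium cradles (bed x +22 mm). Cradles at bed x -50 to -20 and +65 to +90: floor 4 mm up, 35 mm between walls, walls flare out above 13 mm to 22 mm height, about 57 mm wide over all. Between them only a flat spine, 18 mm wide, 3 high: room for fingers. A tube laid with its centre at bed x +47 to +75 clears the stub and lies in both.
- button (a joint): Spring button in the stub's top: 0 = up, positive = pressed down (m), 0.0065 at most. A 9 mm wide steel wedge at bed x -86 to -73 mm, 6 mm above the stub, its 35 degree ramp facing the stub's tip: the advancing tube presses it down by itself (spring 1 to 2.6 N; push needed about 3 to 10 N). When the tube is home it springs up through the hole, 2 mm proud.
- button_top (a point): Middle of the flat top of the spring button (moves up and down with it), 38 mm above the counter when up.
- tube_center (a point): Centre (half-way up) of the loose long aluminium square tube, 200 mm long, 32 x 32 mm outside, 26 x 26 mm bore, about 0.2 kg. x along the tube: the end at x = -100 mm is open, with the button hole near it; the end at x = +100 mm is closed by a black plug. z up: at the start it lies on the counter with its hole uppermost, open end to the robot's right like the stub's root.
- tube_hole (a point): Centre of the rectangular button hole at the tube's outer top surface: 16.5 mm along x by 14 mm across; 80 mm from the tube's centre towards the open end.
- spare_center (a point): Centre (half-way up) of a loose spare tube that is not to be used: same 32 mm square section but only 130 mm long, without a hole, open at both ends. x along it. It may lie to the left or to the right of the middle, the long tube on the other side. Not to be moved.
- chestpiece: Loose navy stethoscope chestpiece, 44 mm across, 27 mm high; origin under its centre. Not to be moved.
- bumper_ring: Loose tan rubber ring, 60 mm outside, 42 mm inside, 12 mm high; origin under its centre. Not to be moved.
- clipboard: Folded metal clipboard case lying flat, 170 x 230 mm (x, y), 26 mm high with its clip; origin under its centre. Not to be moved.
- pen_cup: Small red plastic pen cup, 68 mm across, 95 mm high, pens to about 135 mm; origin under its centre. Not to be moved.
- tin: White round jar with a steel lid, 60 mm across, 55 mm high; origin under its centre. Not to be moved.
- gel_bottle: Clear bottle, 60 mm across, 150 mm high; origin under its centre. Not to be moved.
Things that resemble listed ones, but are neither listed nor needed, are in the scene too. What is shaped like the part that bears tube_center but blue or purple is not meant.

How it is judged:
By the outcome, as a careful person would: the job done as asked, in the order asked, and still so for the second after the job is handed in, with the robot touching nothing.
It also fails if it takes over 56 s, if anything falls off the work surface, if the arm or the gripper's body presses on something with over 40 N, if the wrist force passes 120 N, or if a joint passes its speed limit or range.

## Robot

A 7-joint arm with a two-finger parallel gripper is mounted at the origin on the work surface. World frame = base frame: x ahead of the robot, y to its left, z up, the work surface at z = 0. Lengths are in m, angles in rad, forces in N, time in s.
With the tool pointing down it reaches from about 0.425 to 0.875 m from the base axis. Payload 8.4 kg.
Tool frame: the origin (TCP) lies midway between the tips of the shut fingers; the grasp point (between the pads) lies 19 mm behind it; x points along the fingers, z is the direction in which the jaws open and shut, and the axes are right-handed (so a half turn about x gives the same grasp; the last joint's range is limited). The gripper opens to 85 mm and grips with 20 to 120 N. Pads are 22 mm wide; open, the fingers measure 114 mm over their backs; the gripper's body (76 mm by 85 mm) begins 54 mm behind the grasp point. The pads swing forward as they close: fully open they stand 13 mm farther back than shut.
Start: joints at [-1.226, 0.333, 0.04, 1.465, -0.013, 1.343, -0.059], TCP at [0.279, 0.587, 0.231] pointing down, gripper open.
Joint ranges: [-2.58, 2.58], [-0.38, 2.09], [-1.3, 1.39], [0.25, 2.4], [-1.5, 4.64], [0.08, 2.09], [-2.65, 2.65]. Speed limits (rad/s): [2.22, 2.22, 2.79, 2.79, 3.14, 3.14, 3.14].

## Interface

Orientations are given as a unit quaternion [w, x, y, z].
In Python, from bench import * gives the robot as it stands. Calls block until the motion is done:
- goto(position, orientation): joint-space move of the TCP to a pose.
- servo_line(position, max_speed=0.15, frame=None): straight line of the TCP; frame=None keeps the orientation; max_speed is the mean speed in m/s.
- set_joints(angles): joint-space move.
- command_gripper(opening, grip_force=None): opening from 0.0 (shut) to 1.0 (fully open); grip_force is the grip in N (None keeps the last); returns when the fingers have stopped.
- wait(seconds).
- inverse_kinematics(position, orientation): joint angles nearest the present ones, or None.
- capture(name): name is "side" or "top"; returns a dict with "pixels" (400x640x3 uint8, blue, green, red), "intrinsics" (3x3 intrinsics, pixels), "world_to_cam" (4x4, takes a point from world to camera coordinates). Camera axes: x right, y down, z forward; pixel columns grow to the right and rows downward; lengths in m; the calibration is good to about 2 mm. A picture is of the moment at which its call begins. There is no depth.
A pose or a line that the arm cannot do raises Unreachable and nothing moves.
- sign_off(): hands the job in, once; it reports no verdict.
Readings, each from a call of its own:
- read_t(): time.
- read_joints(): joint angles.
- read_joint_vel(): joint speeds.
- read_joint_torque(): joint torques, N m.
- read_position(): TCP position.
- read_ee_rot(): TCP orientation.
- read_wrist_force(): force on the tool from outside, world axes, zero at the start.
- read_wrist_torque(): the same for the moment, N m.
- read_opening(): opening from 0.0 (shut) to 1.0 (fully open).
Only numpy, scipy, OpenCV 4.12 (cv2) and the standard library are available. Lean on these libraries where they do the work, as an engineer would, in place of code of your own. Each camera call takes 0.05 s, during which the arm holds its last target.

## Working session

There is one attempt and no reset: what is moved stays moved. The work goes in short steps, each a Python script; the robot and the scene stay as the last script left them, time stands still between calls to the robot, and variables do not carry over. Pictures are saved under pics/ and viewed, and the job is handed in when it is done.

```bash
mkdir -p pics; ls
python3 - <<'E'
from bench import *
import cv2,numpy as np
for n in ("top","side"):
    c=capture(n); cv2.imwrite(f"pics/{n}0.png",c["pixels"]); np.savez(f"{n}0.npz",**c)
    print(n,c["intrinsics"].tolist() if hasattr(c["intrinsics"],'tolist') else c["intrinsics"],np.round(c["world_to_cam"],3))
print(read_t(),read_ee_rot(),read_position(),read_wrist_force())
E
```

```text
pics
top [[452.6734609858118, 0.0, 320.4856725797597], [0.0, 452.6734609858118, 196.66857675428324], [0.0, 0.0, 1.0]] [[ 0.022 -1.    -0.002 -0.079]
 [-0.985 -0.021 -0.169  0.51 ]
 [ 0.169  0.005 -0.986  1.172]
 [ 0.     0.     0.     1.   ]]
side [[499.0335794753598, 0.0, 324.49451099089464], [0.0, 499.0335794753598, 195.60122015813457], [0.0, 0.0, 1.0]] [[ 0.793 -0.609 -0.01  -0.466]
 [-0.464 -0.593 -0.659  0.233]
 [ 0.395  0.527 -0.752  1.391]
 [ 0.     0.     0.     1.   ]]
0.1 [ 0.59735814 -0.37798837  0.59821726  0.37739123] [0.27891303 0.58664665 0.23051349] [0.3069509  0.04265001 0.26108837]
```

View pics/top0.png

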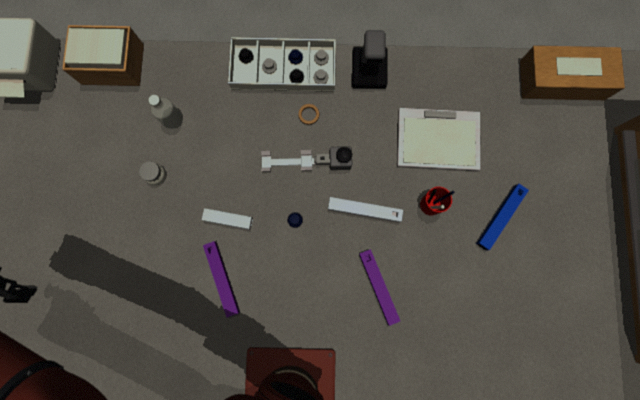

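View pics/side0.png

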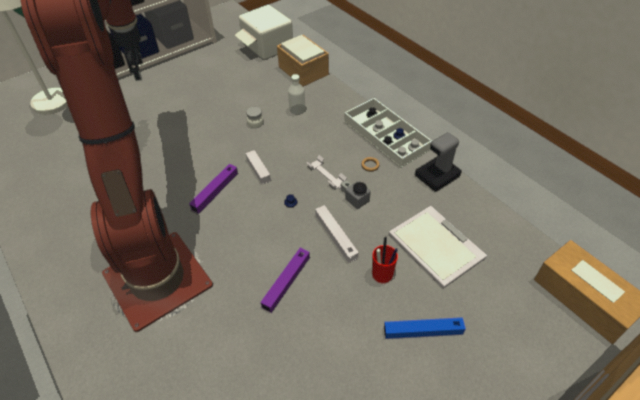

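The long tube is at about (366,209) in the top view, with its hole near (398,214). The head is at (341,158), with the stub pointing left and cradles at (307,160) and (266,161). I'll enlarge these areas.

Run:
```python
import cv2
t=cv2.imread("pics/top0.png");s=cv2.imread("pics/side0.png")
cv2.imwrite("pics/c1.png",cv2.resize(t[135:185,255:360],None,fx=7,fy=7,interpolation=cv2.INTER_CUBIC))
cv2.imwrite("pics/c2.png",cv2.resize(t[185:235,320:420],None,fx=8,fy=8,interpolation=cv2.INTER_CUBIC))
cv2.imwrite("pics/c3.png",cv2.resize(s[150:270,300:380],None,fx=5,fy=5,interpolation=cv2.INTER_CUBIC))
```

```text
(no output)
```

View pics/c1.png

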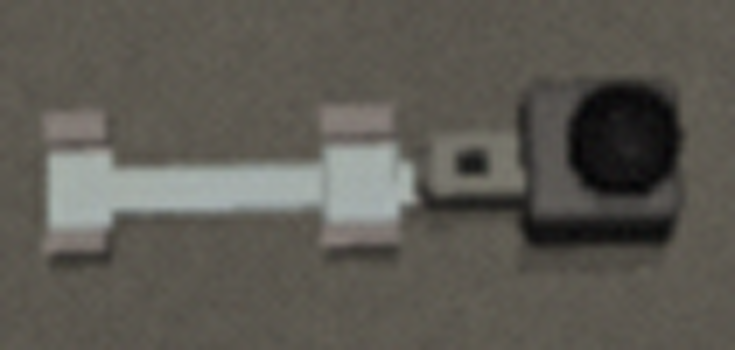

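View pics/c2.png

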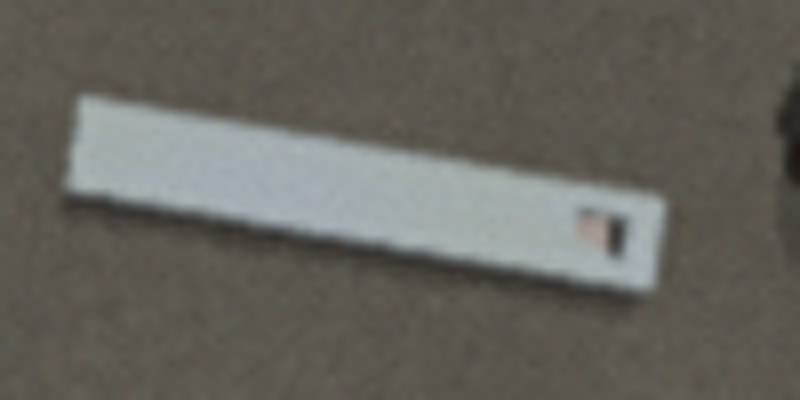

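View pics/c3.png

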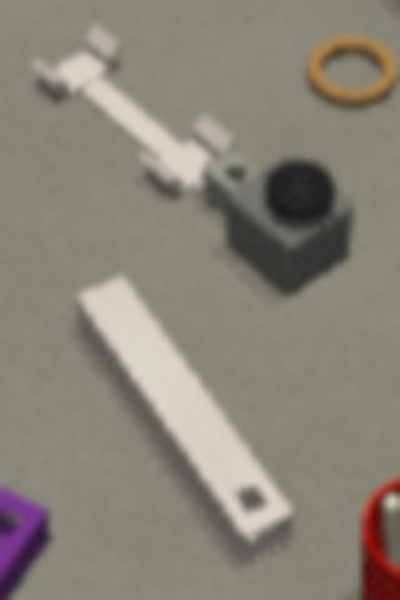

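```bash
cat > h.py <<'E'
import numpy as np,cv2
from scipy.optimize import least_squares
def cal(n):
    d=np.load(f"{n}0.npz"); return d["intrinsics"],d["world_to_cam"]
def proj(c,P):
    K,T=c; p=(T[:3,:3]@P.T).T+T[:3,3]; q=(K@p.T).T; return q[:,:2]/q[:,2:]
def src(p,f,ox,oy): return (np.array(p,float)+.5)/f-.5+np.array([ox,oy])
def l2w(v,L):
    c,s=np.cos(v[2]),np.sin(v[2]); L=np.array(L)/1000
    return np.c_[v[0]+c*L[:,0]-s*L[:,1],v[1]+s*L[:,0]+c*L[:,1],L[:,2]]
def fit(obs,v0):
    f=lambda v:np.concatenate([(proj(cal(n),l2w(v,L))-p).ravel() for n,L,p in obs])
    r=least_squares(f,v0,loss='soft_l1',f_scale=.5); return r.x,np.round(r.fun.reshape(-1,2),1)
E
python3 - <<'E'
from h import *
# bed
L=[(-100,-28,52),(-100,28,52),(-160,28,52),(-79.5,0,36),
(-20,-28.5,22),(-50,-28.5,22),(90,-28.5,22),(65,-28.5,22),
(-20,28.5,22),(-50,28.5,22),(90,28.5,22),(65,28.5,22),(65,-9,3),(65,9,3),(-20,-9,3),(-20,9,3)]
P=[(530,85),(530,212),(680,212),(471,162),(320,103),(397,103),(43,112),(105,112),(322,247),(400,247),(43,250),(106,250),(112,168),(112,212),(322,163),(322,211)]
top=("top",L,src(P,7,255,135))
Ls=[(-100,28,52),(-160,28,52),(-79.5,0,36),(-160,-28,52)]
Ps=[(225,205),(290,245),(236,174),(352,208)]
sd=("side",Ls,src(Ps,5,300,150))
v0=[.6,.0,np.pi/2]
for o in ([top],[top,sd],[sd]):
    v,r=fit(o,v0); print("bed",v.round(4),r.tolist())
L=[(100,-16,32),(-100,-16,32),(-100,16,32),(100,16,32),(-80,0,32)]
P=[(80,95),(667,192),(653,292),(65,192),(602,232)]
top=("top",L,src(P,8,320,185))
Ps=[(123,276),(294,514),(253,546),(78,300),(252,498)]
sd=("side",L,src(Ps,5,300,150))
for o in ([top],[top,sd],[sd]):
    v,r=fit(o,[.5,-.15,1.4]); print("tube",v.round(4),r.tolist())
E
```

```text
bed [0.6178 0.0099 1.618 ] [[-1.1, -0.7], [-0.5, 1.2], [0.3, 0.6], [0.1, -0.1], [-0.0, 0.2], [-0.2, -0.0], [0.0, -0.1], [0.2, -0.3], [0.1, -0.4], [-0.2, -0.6], [0.1, 0.2], [0.2, -0.0], [-0.0, 0.2], [0.0, 0.2], [0.1, 0.2], [0.3, -0.4]]
bed [0.6178 0.0098 1.618 ] [[-1.0, -0.7], [-0.4, 1.2], [0.4, 0.6], [0.1, -0.1], [0.1, 0.2], [-0.2, -0.0], [0.1, -0.1], [0.2, -0.3], [0.1, -0.4], [-0.1, -0.6], [0.2, 0.2], [0.2, -0.0], [0.0, 0.2], [0.1, 0.2], [0.2, 0.2], [0.3, -0.4], [-0.5, -2.4], [-0.3, 0.8], [-0.5, -0.8], [0.8, -0.8]]
bed [0.616  0.0067 1.6203] [[-0.3, -1.6], [0.0, 1.6], [-0.3, 0.0], [1.0, -0.1]]
tube [ 0.4835 -0.1894  1.4246] [[0.1, 0.3], [-0.1, 0.4], [0.0, -0.5], [0.1, -0.3], [-0.1, -0.0]]
tube [ 0.484  -0.19    1.4238] [[0.4, 0.1], [0.1, 0.3], [0.2, -0.6], [0.3, -0.5], [0.1, -0.2], [-0.3, 0.2], [0.0, -0.1], [-1.5, -1.9], [-0.5, -0.6], [-0.1, 0.3]]
tube [ 0.4843 -0.1913  1.4247] [[0.0, 0.4], [0.4, 0.1], [-1.1, -1.6], [-0.2, -0.4], [0.3, 0.5]]
```

```bash
cat >> h.py <<'E'
from scipy.spatial.transform import Rotation as R
BED=np.array([.6178,.0099,1.618]); TUBE=np.array([.4838,-.1897,1.4243])
def quat(yaw,sg):
    x=np.array([0,0,-1.]); z=sg*np.array([-np.sin(yaw),np.cos(yaw),0]); y=np.cross(z,x)
    q=R.from_matrix(np.c_[x,y,z]).as_quat(); return [q[3],q[0],q[1],q[2]]
def at(f,bx,by,z): return l2w(f,[(bx*1000,by*1000,z*1000)])[0].tolist()
E
python3 - <<'E'
from bench import *
from h import *
q=read_ee_rot(); print(R.from_quat([q[1],q[2],q[3],q[0]]).as_matrix().round(2).tolist())
for sg in(1,-1):
    for f,bx,z in((TUBE,-.022,.2),(TUBE,-.022,.006),(BED,.038,.010),(BED,.18,.012),(BED,.1,.012)):
        j=inverse_kinematics(at(f,bx,0,z),quat(f[2],sg)); print(sg,None if j is None else np.round(j,2))
E
```

```text
[[-0.0, -0.9, 0.43], [-0.0, 0.43, 0.9], [-1.0, -0.0, -0.0]]
1 None
1 [-0.62  0.67  1.22  2.03 -0.77  1.   -2.3 ]
1 [-0.99  0.86  1.21  1.8  -0.9   1.15 -2.57]
1 [ 0.4   0.81 -1.1   1.67  0.77  1.17  2.29]
1 [ 0.55  0.78 -1.1   1.71  0.75  1.15  2.42]
-1 [-0.79  0.2   1.26  1.85 -0.2   1.24  0.39]
-1 [-0.31  0.41  0.75  2.02 -0.37  0.85  0.5 ]
-1 [-0.58  0.52  0.55  1.78 -0.33  0.93  0.16]
-1 [-0.74  0.54  0.48  1.73 -0.3   0.94 -0.09]
-1 [-0.66  0.53  0.53  1.77 -0.32  0.93  0.05]
```

Run:
```python
from bench import *
from h import *
j=list(read_joints()); j[0]=.25
set_joints(j); print(read_t(),np.round(read_position(),3))
goto(at(TUBE,-.022,0,.12),quat(TUBE[2],-1)); print(read_t(),np.round(read_joints(),2),np.round(read_position(),4))
for f,bx,z in((TUBE,-.022,.006),(BED,.038,.010),(BED,.18,.012),(BED,.1,.012)):
    jj=inverse_kinematics(at(f,bx,0,z),quat(f[2],-1)); print(None if jj is None else np.round(jj,2))
c=capture("top"); cv2.imwrite("pics/t1.png",c["pixels"])
```

```text
3.1667 [ 0.611 -0.221  0.23 ]
3.8833 [ 0.32  0.17  0.01  1.9  -0.    1.06  0.18] [ 0.4817 -0.2114  0.1209]
[ 0.32  0.32  0.01  1.99 -0.    0.83  0.19]
[-0.01  0.48 -0.17  1.75  0.1   0.92 -0.18]
[-0.17  0.52 -0.26  1.69  0.16  0.95 -0.44]
[-0.08  0.49 -0.21  1.74  0.12  0.93 -0.29]
```

View pics/t1.png

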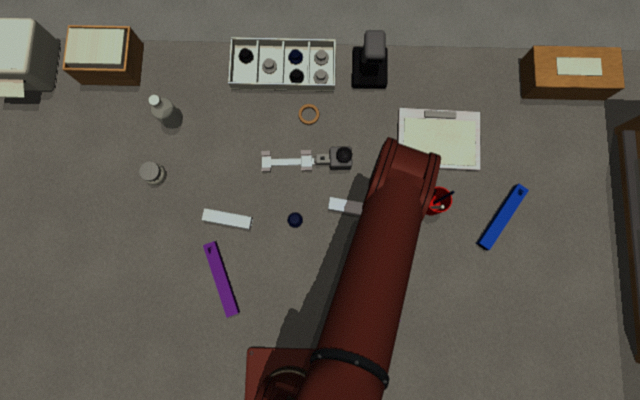

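The arm hovers over the tube and hides it in the top view, so I'll check clearance to the cup from the side.

Run:
```python
from bench import *
import cv2
c=capture("side"); cv2.imwrite("pics/s1.png",c["pixels"])
```

```text
(no output)
```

View pics/s1.png

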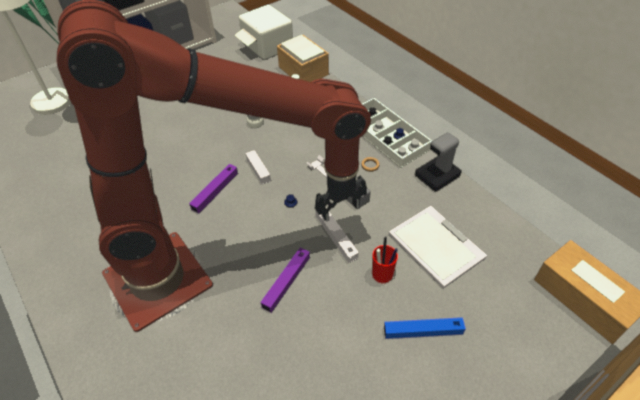

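The gripper at (343,195) straddles the tube, and the wrist is well above the pen cup at (384,263). It's clear to grasp.

Run:
```python
from bench import *
from h import *
servo_line(at(TUBE,-.022,0,.006),max_speed=.1); print(read_t(),np.round(read_position(),4),np.round(read_wrist_force(),2))
command_gripper(0.0,40); print(read_t(),read_opening(),np.round(read_wrist_force(),2))
p=at(TUBE,-.022,0,.006)
p[2]=.12; servo_line(p,max_speed=.12); print(read_t(),read_opening(),np.round(read_wrist_force(),2))
goto(at(BED,.038,0,.12),quat(BED[2],-1)); wait(.3)
print(read_t(),np.round(read_position(),4),at(BED,.038,0,.12))
for n in("top","side"):
    c=capture(n); cv2.imwrite(f"pics/{n}2.png",c["pixels"])
```

```text
5.275 [ 0.4811 -0.2116  0.0066] [ 0.01 -0.03  0.27]
5.8167 0.36866986348717584 [ 0.38 -0.65  3.43]
6.9167 0.3659998357104619 [-0.26  0.52 -1.67]
8.3417 [0.616  0.0467 0.1202] [0.6160069264751292, 0.0478576723118582, 0.12]
```

View pics/side2.png

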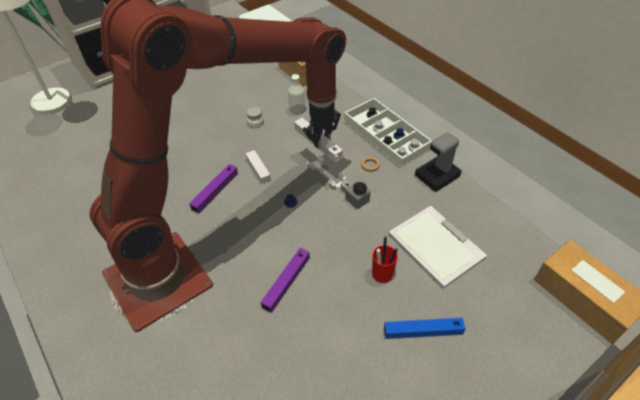

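View pics/top2.png

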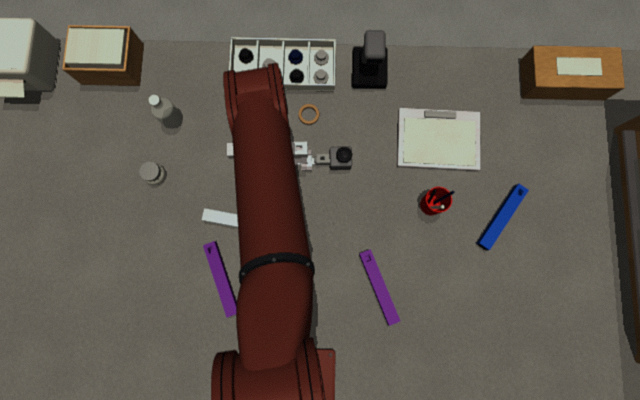

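Run:
```python
from bench import *
from h import *
servo_line(at(BED,.038,0,.036),max_speed=.1); wait(.2)
print(read_t(),np.round(read_position(),4),at(BED,.038,0,.12),np.round(read_wrist_force(),2))
t=capture("top")["pixels"];s=capture("side")["pixels"]
cv2.imwrite("pics/t3.png",cv2.resize(t[135:185,215:360],None,fx=5,fy=5,interpolation=cv2.INTER_CUBIC))
cv2.imwrite("pics/s3.png",cv2.resize(s[110:210,280:380],None,fx=6,fy=6,interpolation=cv2.INTER_CUBIC))
# expected corners of tube open end, tube centre bed x 60, bottom z .030 -> top .062
L=[(-40,-16,62),(-40,16,62),(160,-16,62),(160,16,62),(-20,0,62)]
P=proj(cal("top"),l2w(BED,L)); print(((P-[215,135]+.5)*5-.5).round(0).tolist())
P=proj(cal("side"),l2w(BED,L)); print(((P-[280,110]+.5)*6-.5).round(0).tolist())
```

```text
9.6333 [0.6164 0.0479 0.0367] [0.6160069264751292, 0.0478576723118582, 0.12] [ 0.3  -0.01 -2.62]
[[463.0, 76.0], [464.0, 134.0], [91.0, 85.0], [91.0, 143.0], [426.0, 106.0]]
[[374.0, 354.0], [328.0, 383.0], [138.0, 161.0], [93.0, 186.0], [326.0, 348.0]]
```

View pics/t3.png

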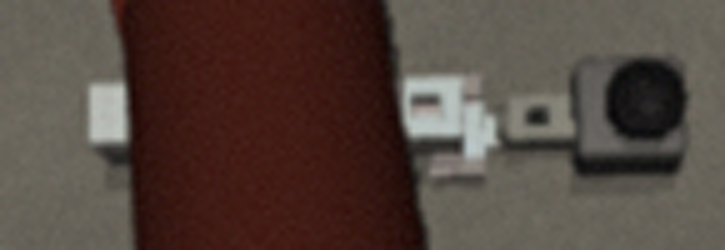

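View pics/s3.png

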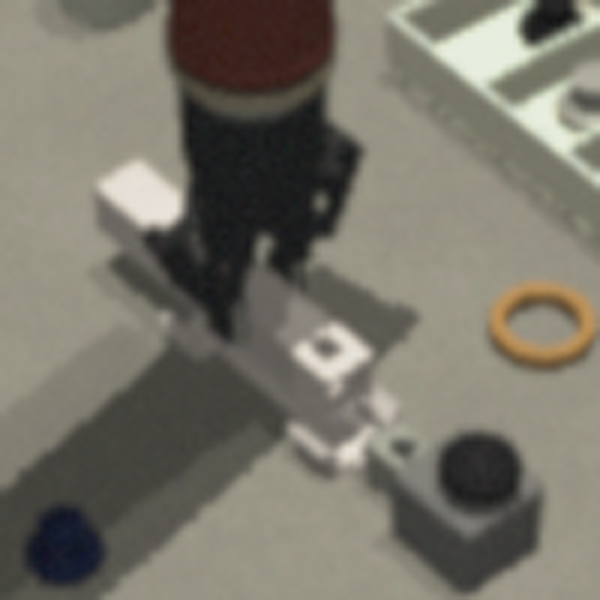

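Tube corners (463,74), (464,136) and (88,83) match the prediction to within about 0.6 px in the original image. Next I'll lower and release.

Run:
```python
from bench import *
from h import *
for z in(.024,.018,.014,.0115,.0105):
    servo_line(at(BED,.038,0,z),max_speed=.05); f=read_wrist_force(); print(z,read_t(),np.round(read_position(),4),np.round(f,1))
    if f[2]>6: break
wait(.1)
command_gripper(.75); print(read_t(),read_opening(),np.round(read_wrist_force(),1))
servo_line(at(BED,.038,0,.11),max_speed=.15)
goto(at(BED,.186,0,.11),quat(BED[2],-1)); print(read_t())
t=capture("top")["pixels"];s=capture("side")["pixels"]
cv2.imwrite("pics/t4.png",cv2.resize(t[135:185,215:360],None,fx=5,fy=5,interpolation=cv2.INTER_CUBIC))
cv2.imwrite("pics/s4.png",cv2.resize(s[90:210,280:380],None,fx=5,fy=5,interpolation=cv2.INTER_CUBIC))
L=[(-40,-16,36),(-40,16,36),(160,-16,36),(160,16,36),(-20,0,36)]
P=proj(cal("top"),l2w(BED,L)); print(((P-[215,135]+.5)*5-.5).round(0).tolist())
```

```text
0.024 10.125 [0.6155 0.0478 0.0233] [ 0.4  0.5 -1.8]
0.018 10.3917 [0.6159 0.0479 0.0176] [-0.3 -0.4 -2.5]
0.014 10.6417 [0.6159 0.0479 0.0138] [ 0.2 -0.5 -1.8]
0.0115 10.8917 [0.6159 0.0478 0.0114] [ 0.1  0.3 -2.7]
0.0105 11.1417 [0.616  0.0478 0.0105] [-0.1  0.1 -3.3]
11.6583 0.7504945377982963 [ 0.5 -0.   0. ]
13.1167
[[464.0, 89.0], [465.0, 145.0], [100.0, 98.0], [100.0, 155.0], [428.0, 118.0]]
```

View pics/t4.png

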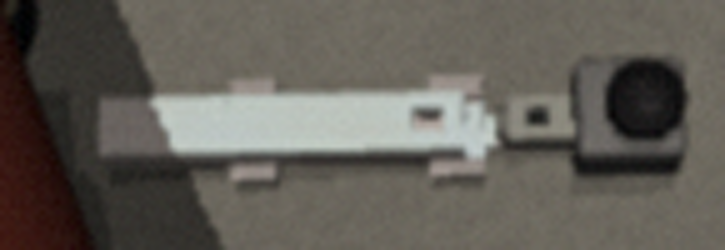

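View pics/s4.png

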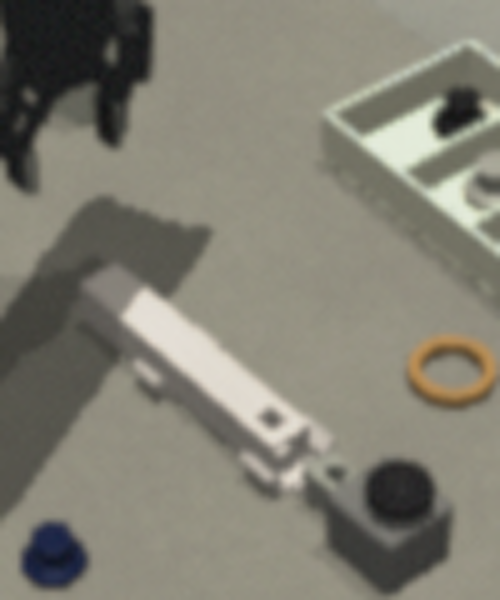

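The tube lies straight in both cradles, released, with its plug end at (100,125) in the crop. Next I'll shut the gripper and push.

Run:
```python
from bench import *
from h import *
command_gripper(0.0)
servo_line(at(BED,.186,0,.012),max_speed=.12); print(read_t(),np.round(read_wrist_force(),1))
u=np.array([np.cos(BED[2]),np.sin(BED[2]),0])
def bx(): return (np.array(read_position())[:2]-BED[:2])@u[:2]
x=.186
while x>.1085:
    x-= .006 if x>.13 else .0025
    servo_line(at(BED,x,0,.012),max_speed=.05)
    f=np.array(read_wrist_force()); print(round(x,4),round(bx(),4),round(read_t(),2),"push",round(f@u,1),np.round(f,1))
    if f@u>18: break
```

```text
14.8083 [-0.   0.2 -0.4]
0.18 0.1793 15.07 push -0.1 [ 0.3 -0.1  0.8]
0.174 0.1733 15.34 push -0.1 [-0.6 -0.2 -0.3]
0.168 0.1675 15.61 push 0.9 [-0.9  0.8 -0.3]
0.162 0.1614 15.88 push -0.4 [ 0.2 -0.4 -0.1]
0.156 0.1552 16.14 push -0.3 [-0.6 -0.4  0. ]
0.15 0.1493 16.41 push 1.0 [-0.4  1.   0. ]
0.144 0.1433 16.68 push -0.4 [-0.  -0.4  0.1]
0.138 0.1373 16.94 push 0.2 [ 0.3  0.2 -1.3]
0.132 0.1313 17.21 push 0.6 [0.1 0.6 0.4]
0.126 0.1251 17.48 push -0.2 [-0.3 -0.2 -0.2]
0.1235 0.1233 17.73 push -0.6 [ 0.3 -0.6  0.7]
0.121 0.121 17.98 push 0.2 [0.  0.2 0.3]
0.1185 0.1183 18.23 push 0.4 [0.2 0.4 0.5]
0.116 0.1157 18.48 push 1.1 [-0.3  1.1  0.2]
0.1135 0.113 18.73 push 0.5 [-0.2  0.5 -0.7]
0.111 0.111 18.98 push 2.3 [-0.8  2.3  0.9]
0.1085 0.111 19.23 push 7.5 [ 0.1  7.6 -1.4]
```

```bash
cat > look.py <<'E'
from bench import *
from h import *
import sys
k=sys.argv[1]
t=capture("top")["pixels"];s=capture("side")["pixels"]
cv2.imwrite(f"pics/t{k}.png",cv2.resize(t[135:185,215:360],None,fx=5,fy=5,interpolation=cv2.INTER_CUBIC))
cv2.imwrite(f"pics/s{k}.png",cv2.resize(s[130:210,290:380],None,fx=7,fy=7,interpolation=cv2.INTER_CUBIC))
E
python3 look.py 5
```

```text
(no output)
```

View pics/t5.png

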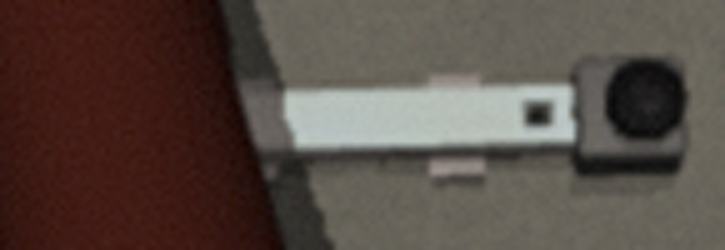

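View pics/s5.png

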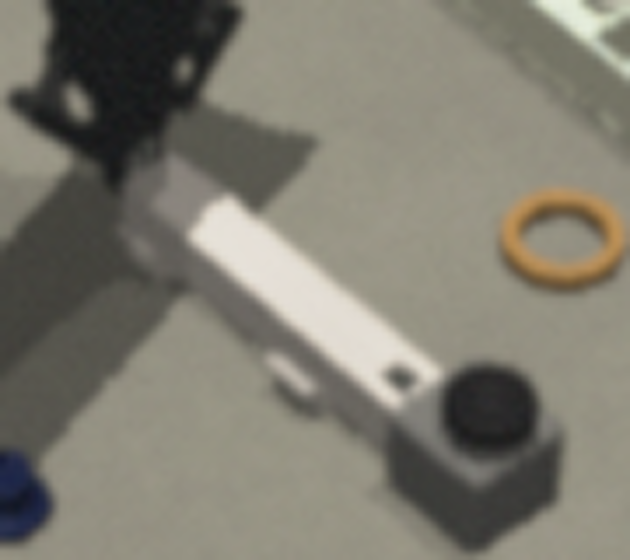

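```bash
python3 - <<'E'
from bench import *
from h import *
u=np.array([np.cos(BED[2]),np.sin(BED[2]),0])
for x in (.1065,.1045,.1025,.1005,.0985):
    servo_line(at(BED,x,0,.012),max_speed=.05)
    f=np.array(read_wrist_force())@u; print(x,round((np.array(read_position())-[*BED[:2],0])@u,4),round(f,1),read_t())
    if f>18: break
servo_line(at(BED,.15,0,.012),max_speed=.1)
servo_line(at(BED,.17,0,.15),max_speed=.15)
j=list(read_joints()); j[0]-=.5; set_joints(j); wait(.3)
print(read_t(),np.round(read_wrist_force(),1))
E
python3 look.py 6
python3 - <<'E'
from bench import *
import cv2
c=capture("top")["pixels"];cv2.imwrite("pics/full6.png",c)
cv2.imwrite("pics/b6.png",cv2.resize(c[145:170,305:345],None,fx=16,fy=16,interpolation=cv2.INTER_CUBIC))
E
```

```text
0.1065 0.1109 12.8 19.575
0.1045 0.1109 18.2 19.825
23.0167 [-0.1 -0.4  0.3]
```

View pics/full6.png

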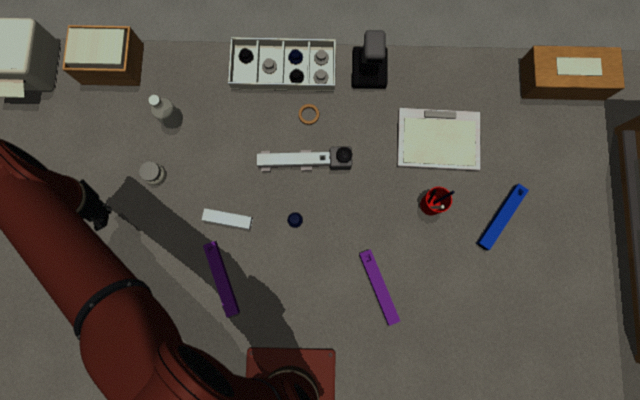

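View pics/b6.png

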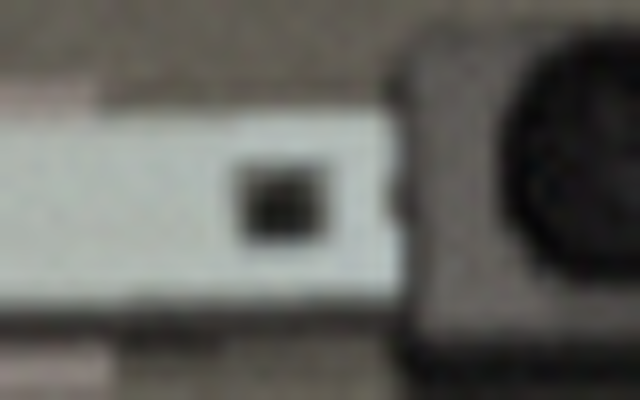

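View pics/s6.png

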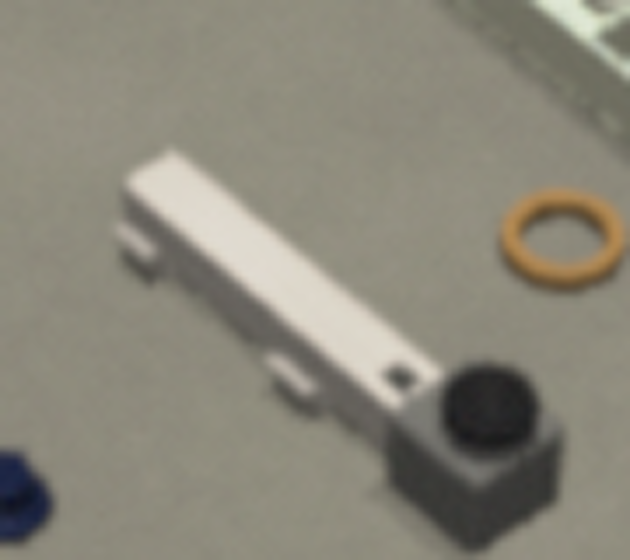

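```bash
python3 -c "
from bench import *
print(read_t());sign_off()"
```

```text
23.1667
the job is handed in; nothing more can be done
```

The tube is on the stub, hard against the head. I handed the job in at 23.2 s of the allowed 56 s.

- **Placing:** I gripped the long tube from above and laid it, hole up and open end towards the stub, in both cradles. I then let go and backed away. The pictures showed it lying straight in both cradles.
- **Pushing:** With the fingers shut I pushed on the plug end without gripping. The tube stopped dead at the expected home position, with the fingers' centre at bed x 111 mm. It moved no further as the push rose to 18 N.
- **Final check:** With the arm clear, the tube's open end is against the shoulder. The dark button fills the hole within about 0.5 px of where it showed before assembly. Nothing else appears to have moved in the last top view.

Two things are not fully confirmed:
- **Button height:** The pictures are too coarse to show the button standing 2 mm proud, so I infer it popped up from the hard stop and the dark patch in the hole.
- **Push force:** The rise of about 3 to 10 N from pressing the button down did not show clearly. I read the force only between short steps, and it stayed near zero until the last few millimetres.

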